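# Open the bayonet air filter and lay its element in the draining cradle

### The job

The compressor's air filter is due for draining and a blow-out: turn its black bayonet cap about a quarter turn anticlockwise, still down on the rim, until its ears are clear of the claws, lift it off without forcing it and lay it flat, rib up, in the round steel dish. Then draw the green-ended filter element straight up out of the pot by its pull tab, stand it upright on the bare bench and let go of it. The tab is for a straight pull only, so take the element again round its body and lay it gently lengthwise between the two rods of the sloping cradle, tab uphill and foot down at the low stop, leaving the tools and parts lying about where they are.

Things in the scene. Friction and masses are not known exactly. Their poses are not given: they have to be found in the camera images.
- housing: Grey cast filter pot bolted upright to the bench, fixed. Origin: centre of its underside on the bench, z up. Square foot 112 x 112 x 10 mm; pot 68 mm outside, bore 58 mm, flat inner floor 14 mm up. Brass ports reach 66 mm out along +y and -y at 45 mm height, a small gauge 61 mm out along -x at 66 mm height.
- housing_mouth (a point): Centre of the pot's mouth, level with its flat rim, 110 mm above the bench; axes as the housing's. The rim is 92 mm across. Two hooked claws stand 15 mm up from it, 46 mm out from the axis, over the angles -14 to +62 and 166 to 242 deg, counted anticlockwise from above from the housing's +x axis. Red dots mark the closed place of the ears (+x, -x), green dots the open one (+y, -y).
- cap_grip (a point): Black cup-shaped bayonet cap, loose, 0.22 kg, 62 mm across. This point is in the middle of its grip rib, on its axis, 49 mm above its lower edge, which sits on the rim when closed. The rib, with a yellow band, is 46 mm long (the cap's x axis), 12 mm wide (y) and 26 mm tall, from 13 mm below this point (the cap's flat top) to 13 mm above. To clear the tab inside, the cap must rise 33 mm.
- cap_ears (a point): On the cap's axis at mid-height of its two ears (14 mm wide, 7 mm thick), which stick out to 40 mm along the cap's +x and -x just above the rim. Closed: under the claws, cap x 0 to 0.3 rad anticlockwise from housing x; it cannot be lifted. Turned on anticlockwise (from above), against light friction, they come clear at 1.3 rad and meet stop pegs at 1.6: lift at 1.4 to 1.5 rad.
- element_tab (a point): Green plastic pull tab on top of the filter element: 28 mm long (along the element's x axis), 8 mm thick (y), standing 25 mm above the element's flat top end; this point lies on the element's axis, 14 mm above the top end (11 mm below the tab's top). With the cap off, the top end stands 4 mm above the rim, so the whole tab is free.
- element_mid (a point): Middle of the loose filter element, on its axis half-way along: a cylinder 46 mm in diameter and 100 mm long with aluminium pleats and a green cap at each end, 0.30 kg. Its z axis runs along it towards the pull tab. It stands upright on the floor of the pot under the cap, with 6 mm to spare all round, at any yaw.
- cradle: Draining cradle, fixed. Origin: centre of its underside on the bench. Wooden base 106 (x) x 62 (y) x 10 mm; on it two parallel steel rods, 8 mm thick and 34 mm apart, slope up at 40 deg towards the cradle's -x (the robot's left), so that a 46 mm cylinder lies lengthwise in the groove between them; a blue stop plate closes the low end. Rods and stop stay within 25 mm of its middle line.
- cradle_seat (a point): Where the element's middle comes to lie in the cradle when its foot (the end without tab) is against the low stop: 72 mm above the bench.
- cradle_tab_end (a point): Where the element's pull-tab point (element_tab) comes to lie then: 64 mm up the slope from cradle_seat, 113 mm above the bench. The line from cradle_seat to here is the direction of the rods, uphill.
- dish: Round pressed-steel parts dish, fixed on the bench: 136 mm across at the rim, 20 mm high, flat floor 124 mm across and 3 mm above the bench. Origin: centre of its underside.
- buffing_machine: Equipment, fixed: black buffing machine behind the cradle, front towards its -x. Origin: on the bench under it. It reaches 170 mm forward and 180 mm to either side of its origin, 285 mm high, so the hand and what it carries must pass it in front, on the robot's side.
- bench_grinder: Equipment, fixed: grey bench grinder at the left end. Origin: on the bench under it. The eye shield and rest of its near wheel reach 200 mm to the right of its origin and 145 mm forward, 165 to 265 mm above the bench.
- pliers: Bystander: red-handled pliers, 64 x 192 x 12 mm, lying loose. Origin on the bench under its middle, length along its y axis.
- tape_measure: Bystander: yellow and black steel tape measure, 36 x 83 x 70 mm, standing loose on its edge. Origin on the bench under its middle.
- plug_a: Bystander: spark plug, 24 x 77 x 21 mm, lying loose, length along its y axis. Origin on the bench under its middle.
- plug_b: Bystander: second spark plug, 24 x 77 x 21 mm, lying loose, length along its y axis. Origin on the bench under its middle.
- ball_bearing: Bystander: ball bearing, 52 mm across, 15 mm high, lying flat. Origin: centre of its underside.

How it is judged:
On the way, in this order (a step that is already met when the one before it is completed fails the run):
1. the cap is turned until its ears are clear of the claws, while still down on the rim (angle between the x axis of cap_grip and the x axis of housing, either way round above 1.25 rad and z of cap_grip in the frame of housing below 0.164 m), for 0.1 s.
2. the element stands upright on the bare bench, out of the pot, let go (height (world z) of element_mid between 0.046 and 0.0525 m and angle between element_mid's own z axis and vertical below 0.08 rad and horizontal distance between element_mid and housing above 0.07 m and horizontal distance between element_mid and dish above 0.07 m and contact force between the fingers and element below 0.1 N and linear speed of element below 0.02 m/s), for 0.2 s.
At the end, for the whole second after the job is handed in: Cap flat (7 deg), rib up, on the dish floor, within 30 mm of its centre; element lying between the cradle's rods, tab uphill, its foot at the low stop: its middle within 14 mm of cradle_seat and its tab within 14 mm of cradle_tab_end; both at rest and let go; no bystander moved over 30 mm (horizontal distance between cap_grip and dish below 0.03 m and height (world z) of cap_grip between 0.045 and 0.06 m and angle between cap_grip's own z axis and vertical below 0.12 rad and distance between element_mid and cradle_seat below 0.014 m and distance between element_tab and cradle_tab_end below 0.014 m and linear speed of each of element, cap below 0.02 m/s and contact force between the fingers and cap below 0.1 N and contact force between the fingers and element below 0.1 N); the robot touches nothing.
It fails at once if the cap is forced against the claws or the rim (more than 45 N) (contact force between cap and housing above 45 N).
It fails at once if the element is tilted over by its pull tab (held within 20 mm of element_tab at over 0.35 rad) (angle between element_mid's own z axis and vertical above 0.35 rad and contact force between the fingers and element above 0.5 N and distance between the grasp point and element_tab below 0.02 m).
It fails at once if the element is dropped or thrown into the cradle (more than 80 N between them) (contact force between element and cradle above 80 N).
It fails at once if a bystander is moved by more than 30 mm (distance of any of pliers, tape_measure, plug_a, plug_b, ball_bearing from where it was at the start of the episode above 0.03 m).
It also fails if it takes over 69 s, if anything falls off the work surface, if the arm or the gripper's body presses on something with over 40 N, if the wrist force passes 120 N, or if a joint passes its speed limit or range.

### The arm

A 6-joint arm with a two-finger parallel gripper is mounted at the origin on a cart in front of the work surface, level with it; the furniture and walls round the work are solid. World frame = base frame: x ahead of the robot, y to its left, z up, the work surface at z = 0. Lengths are in m, angles in rad, forces in N, time in s.
With the tool pointing down it reaches from about 0.325 to 0.775 m from the base axis. Payload 5.5 kg.
Tool frame: the origin (TCP) lies between the finger pads; the fingertips stand 8 mm ahead of it and the grasp point (between the pads) lies 11 mm behind it (tcp_to_tips is the distance from the TCP to the fingertips, in m); z points along the fingers, y is the line along which they close (so a half turn about z gives the same grasp; the last joint's range is limited). The gripper opens to 88 mm and grips with 3 to 60 N. Pads are 20 mm wide; open, the fingers measure 115 mm over their backs; the gripper's body (75 mm by 178 mm) begins 61 mm behind the grasp point.
Start: joints at [-1.253, 0.091, 1.231, -0, 1.82, -0.057], TCP at [0.22, -0.558, 0.209] pointing down, gripper open.
Joint ranges: [-2.87, 2.87], [-0.86, 2.18], [0.17, 2.46], [-1.51, 4.65], [0.06, 2.69], [-2.65, 2.65]. Speed limits (rad/s): [2.57, 2.57, 3.01, 3.14, 3.14, 3.14].

### API

Orientations are given as a unit quaternion [w, x, y, z].
In Python, from bench import * gives the robot as it stands. Calls block until the motion is done:
- move_to(position, orientation): joint-space move of the TCP to a pose.
- move_l(position, speed=0.15, orientation=None): straight line of the TCP; orientation=None keeps the orientation; speed is the mean speed in m/s.
- movej(angles): joint-space move.
- gripper_open() and close(): open the fingers fully, or close them until they stop; the grip force is fixed at half the most.
- hold(seconds).
- inverse_kinematics(position, orientation): joint angles nearest the present ones, or None.
- state(): the state.
- get_image(name): name is "scene" or "top" or "wrist"; returns a dict with "frame" (420x560x3 uint8, blue, green, red), "depth" (420x560 float32, m along the optical axis (not along the pixel's ray), 0 where there is no reading), "camera_matrix" (3x3 intrinsics, pixels), "k1" (the pictures are not rectified: a ray, as slopes to the right and down, at radius r is drawn at 1 + k1 r^2 times it, then the intrinsics apply), "view" (4x4, takes a point from world to camera coordinates). Camera axes: x right, y up, looking along -z (the intrinsics and any distortion apply to the point x, -y, -z); pixel columns grow to the right and rows downward; lengths in m; the calibration is good to about 2 mm. A picture is of the moment at which its call begins.
A pose or a line that the arm cannot do raises IKError and nothing moves.
- job_done(): hands the job in; it is judged then, once.
The state is a dict: "time": time; "joint_pos": joint angles; "dq": joint speeds; "joint_torque": joint torques, N m; "ee_pos": TCP position; "ee_rot": TCP orientation; "ft_force": force on the tool from outside, world axes, zero at the start; "moment": the same for the moment, N m; "finger_gap": finger opening in m; "finger_force": force on a finger pad.
Only numpy, scipy, OpenCV 4.12 (cv2) and the standard library are available. Lean on these libraries where they do the work, as an engineer would, in place of code of your own. Each camera call takes 0.05 s, during which the arm holds its last target. There are 200 camera calls.

## Working session

There is one attempt and no reset: what is moved stays moved. The work goes in short steps, each a Python script; the robot and the scene stay as the last script left them, time stands still between calls to the robot, and variables do not carry over. Pictures are saved under pics/ and viewed, at most 13 in all, crops included, and the job is handed in when it is done.

```bash
ls; mkdir -p pics; cat > h.py <<'E'
from bench import *
import numpy as np, cv2
def snap(n,f=None):
    im=get_image(n)
    if f: cv2.imwrite('pics/'+f,im['frame'])
    return im
def cloud(im):
    "world xyz per pixel from depth"
    K=np.array(im['camera_matrix']);h,w=im['depth'].shape
    u,v=np.meshgrid(np.arange(w),np.arange(h))
    p=np.stack([u,v],-1).reshape(-1,1,2).astype(np.float64)
    s=cv2.undistortPoints(p,K,np.array([im['k1'],0,0,0.])).reshape(h,w,2)
    d=im['depth'].astype(float)
    c=np.stack([s[...,0]*d,-s[...,1]*d,-d,np.ones_like(d)],-1)
    return (c@np.linalg.inv(np.array(im['view'])).T)[...,:3]
def ray(im,u,v,z):
    "pixel -> world point on plane z"
    K=np.array(im['camera_matrix'])
    s=cv2.undistortPoints(np.array([[[u,v]]],float),K,np.array([im['k1'],0,0,0.])).ravel()
    T=np.linalg.inv(np.array(im['view']));o=T[:3,3];d=T[:3,:3]@[s[0],-s[1],-1]
    return o+d*(z-o[2])/d[2]
def down(yaw):
    "tool pointing down, tool x axis at yaw from world x (tool y = yaw-90)"
    return np.array([0,np.cos(yaw/2),np.sin(yaw/2),0])
E
python3 - <<'E'
from h import *
a=snap('scene','s0.png');b=snap('top','t0.png')
import pickle;pickle.dump((a,b),open('im0.pkl','wb'))
s=state();print(s['ee_pos'],s['ee_rot'],s['time'])
E
```

```text
pics
[ 0.21957565 -0.55807123  0.20770428] [-8.71637052e-04  9.82491969e-01  1.86302866e-01 -1.12341600e-04] 0.1
```

View pics/s0.png

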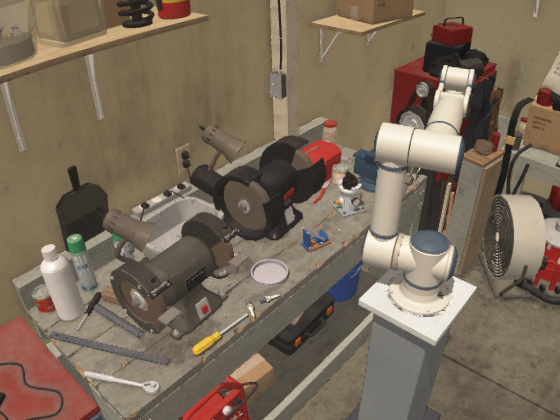

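View pics/t0.png

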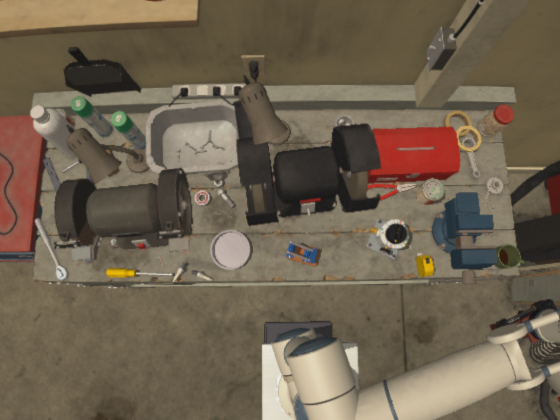

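The top view shows the pot with cap near (395,235), the cradle near (302,252), the dish near (231,250) and the tape near (426,265). Next I'll measure with depth and zoom in.

```bash
python3 - <<'E'
from h import *
import pickle
a,b=pickle.load(open('im0.pkl','rb'))
C=cloud(b);f=b['frame']
for n,(u,v) in dict(cap=(395,235),dish=(231,250),cr=(302,252),tape=(426,265),pl=(400,190),bench=(340,265)).items(): print(n,C[v,u].round(3),ray(b,u,v,0).round(3))
# pot: rib top, cap top, rim
def box(u0,u1,v0,v1,z0,z1):
    P=C[v0:v1,u0:u1].reshape(-1,3);return P[(P[:,2]>z0)&(P[:,2]<z1)]
for z0,z1 in((.162,.185),(.138,.154),(.1,.13)):
    P=box(365,420,205,265,z0,z1);
    if len(P)>3:print('pot',z0,len(P),P.mean(0).round(4),P.min(0).round(3),P.max(0).round(3))
# dish rim
g=f[225:275,205:256]
P=box(205,256,225,275,.012,.03);print('dish rim',len(P),P.min(0).round(3),P.max(0).round(3),cv2.minEnclosingCircle(P[:,:2].astype(np.float32)))
hsv=cv2.cvtColor(f,cv2.COLOR_BGR2HSV)
def ctr(m,z):
    v,u=np.nonzero(m);return len(u),u.mean(),v.mean(),ray(b,u.mean(),v.mean(),z).round(4)
m=np.zeros(f.shape[:2],bool);m[232:272,280:325]=1
bl=m&(hsv[...,0]>95)&(hsv[...,0]<130)&(hsv[...,1]>120);P=C[bl];print('blue',len(P),P.mean(0).round(3),P.min(0).round(3),P.max(0).round(3))
out=[cv2.resize(b['frame'][y:y+50,x:x+66],(396,300),interpolation=cv2.INTER_CUBIC) for x,y in((362,208),(270,228))]
cv2.imwrite('pics/c0.png',np.hstack(out))
E
```

```text
cap [ 0.489 -0.266  0.15 ] [ 0.51  -0.309  0.   ]
dish [0.466 0.262 0.001] [0.466 0.262 0.   ]
cr [0.455 0.018 0.007] [0.456 0.017 0.   ]
tape [ 0.399 -0.388  0.066] [ 0.404 -0.411  0.   ]
pl [ 0.67  -0.336  0.009] [ 0.672 -0.338  0.   ]
bench [ 0.409 -0.112  0.001] [ 0.41  -0.112  0.   ]
pot 0.162 76 [ 0.5072 -0.2595  0.1714] [ 0.477 -0.283  0.162] [ 0.569 -0.168  0.184]
pot 0.138 229 [ 0.4966 -0.2709  0.1461] [ 0.468 -0.304  0.138] [ 0.526 -0.242  0.154]
pot 0.1 339 [ 0.4941 -0.2644  0.1175] [ 0.452 -0.321  0.102] [ 0.542 -0.227  0.13 ]
dish rim 220 [0.403 0.198 0.012] [0.533 0.332 0.029] ((0.4666811227798462, 0.2640610635280609), 0.06825314462184906)
blue 147 [0.449 0.01  0.043] [ 0.312 -0.028  0.007] [0.482 0.099 1.412]
```

View pics/c0.png

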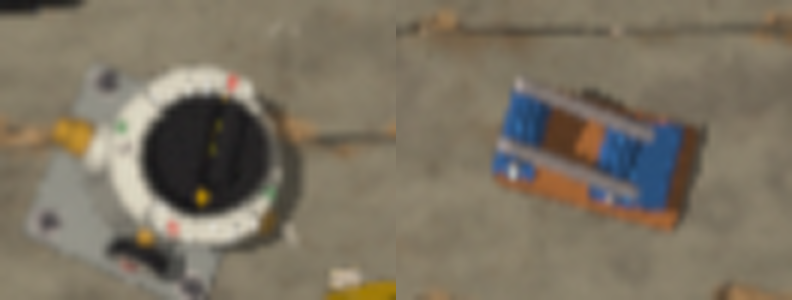

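The crop shows the red dots at (232,82) and (172,228), with the gauge at lower left. That puts housing x at about -22°, the rib at about -11° and the cradle's low stop on the right. I'll go above the pot for a wrist view.

```bash
python3 - <<'E'
from h import *
import pickle
a,b=pickle.load(open('im0.pkl','rb'))
C=cloud(b).reshape(-1,3)
for y0,y1 in((-.4,-.3),(-.3,-.2),(-.2,-.1),(-.1,0),(0,.1),(.1,.2),(.2,.3),(.3,.45)):
    P=C[(C[:,1]>y0)&(C[:,1]<y1)&(C[:,2]>.03)&(C[:,2]<.5)&(C[:,0]>.35)]
    Q=P[P[:,2]>.15]; print(y0,'minx z>.15',Q[:,0].min().round(3) if len(Q) else None, 'excl pot',np.sort(Q[Q[:,0]>.54][:,0])[:3].round(3))
move_to([.497,-.271,.30],down(-.185))
w=snap('wrist','w0.png');pickle.dump(w,open('w0.pkl','wb'))
s=state();print(s['time'],s['joint_pos'],s['ft_force'])
W=cloud(w)
for z0,z1 in((.163,.185),(.138,.154),(.106,.114)):
    m=(W[...,2]>z0)&(W[...,2]<z1)&(np.hypot(W[...,0]-.497,W[...,1]+.271)<.06);P=W[m]
    if len(P)>5:
        print(z0,len(P),P.mean(0).round(4),cv2.minEnclosingCircle(P[:,:2].astype(np.float32)),cv2.minAreaRect(P[:,:2].astype(np.float32)*1000))
E
```

```text
-0.4 minx z>.15 0.504 excl pot [0.767 0.767 0.767]
-0.3 minx z>.15 0.47 excl pot [0.571 0.58  0.58 ]
-0.2 minx z>.15 0.559 excl pot [0.559 0.559 0.559]
-0.1 minx z>.15 0.595 excl pot [0.595 0.596 0.596]
0 minx z>.15 0.532 excl pot [0.591 0.591 0.591]
0.1 minx z>.15 0.521 excl pot [0.54 0.54 0.54]
0.2 minx z>.15 0.611 excl pot [0.611 0.614 0.616]
0.3 minx z>.15 0.448 excl pot [0.54 0.54 0.54]
1.6667 [-5.60755896e-01  3.85497188e-02  1.12322778e+00 -2.64729279e-04
  1.98060385e+00  1.19595735e+00] [-0.63479498 -0.22825623  0.33268002]
0.163 507 [ 0.4983 -0.2733  0.17  ] ((0.49776917695999146, -0.2722833752632141), 0.022885780781507492) ((497.5640563964844, -273.2168273925781), (12.373725891113281, 45.46212387084961), 73.57817077636719)
0.138 1901 [ 0.4999 -0.2735  0.1444] ((0.4972139596939087, -0.2730456590652466), 0.03232162073254585) ((497.8620300292969, -273.3021240234375), (63.225887298583984, 62.63029861450195), 54.25076675415039)
0.106 1036 [ 0.5017 -0.275   0.1088] ((0.49817198514938354, -0.2728707194328308), 0.04676688089966774) ((503.5226135253906, -273.3802795410156), (91.19831848144531, 81.18225860595703), 85.51071166992188)
```

View pics/w0.png

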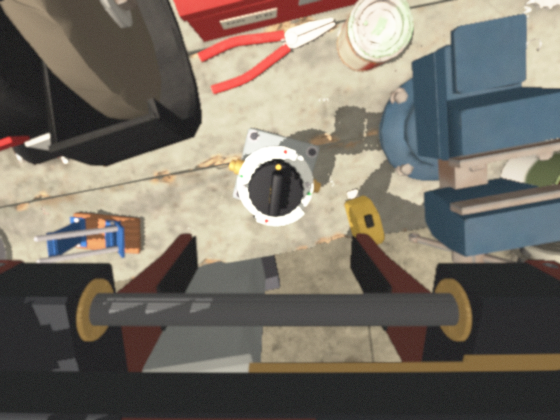

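The wrist view shows the pot at about (277,185), with the rib aligned and the yellow dot at (279,168). The red dots are near (285,152) and (267,221). I'll get the housing yaw from the dots, then grasp and turn.

```bash
cat > turn.py <<'E'
from h import *
import pickle,sys
w=pickle.load(open('w0.pkl','rb'));W=cloud(w);hsv=cv2.cvtColor(w['frame'],cv2.COLOR_BGR2HSV).astype(int)
c=np.array([.4978,-.2731])
R=np.hypot(W[...,0]-c[0],W[...,1]-c[1]);H,S,V=hsv[...,0],hsv[...,1],hsv[...,2]
near=(R<.05)&(R>.028)
ys=[]
for n,m,off in(('red',near&((H<6)|(H>174))&(S>110),0),('green',near&(H>45)&(H<90)&(S>60),np.pi/2)):
    k,l,st,ce=cv2.connectedComponentsWithStats(m.astype(np.uint8))
    for i in range(1,k):
        if st[i,4]>=4:
            p=ray(w,*ce[i],W[l==i][:,2].mean());a=np.arctan2(p[1]-c[1],p[0]-c[0])
            print(n,st[i,4],ce[i].round(0),p.round(4),np.hypot(*(p[:2]-c)).round(4),np.degrees(a).round(1))
E
python3 turn.py
```

```text
red 285 [167. 266.] [ 0.5158 -0.2271  0.3522] 0.0493 68.7
red 662 [383. 265.] [ 0.4983 -0.3207  0.351 ] 0.0476 -89.4
red 765 [138. 344.] [ 0.5041 -0.2261  0.3873] 0.0474 82.4
red 662 [408. 341.] [ 0.4879 -0.3158  0.3867] 0.0439 -103.0
red 7 [136. 419.] [ 0.5228 -0.2524  0.434 ] 0.0325 39.7
red 4 [154. 419.] [ 0.5228 -0.2556  0.4344] 0.0305 35.0
red 4 [170. 419.] [ 0.5221 -0.2583  0.4343] 0.0284 31.3
green 5 [309. 193.] [ 0.4791 -0.3116  0.109 ] 0.0428 -115.9
```

```bash
cat >> turn.py <<'E'
print('--')
P0=[ray(w,u,v,.110)[:2] for u,v in((285,152),(267,221))];d=P0[0]-P0[1];print(P0,np.hypot(*d),np.degrees(np.arctan2(d[1],d[0])))
f=w['frame'][135:235,222:332].astype(int);m=(f[...,2]-np.maximum(f[...,1],f[...,0])>40)
k,l,st,ce=cv2.connectedComponentsWithStats(m.astype(np.uint8))
for i in range(1,k):
    if st[i,4]>=2:
        p=ray(w,ce[i][0]+222,ce[i][1]+135,.11)[:2]-c;print('r',st[i,4],ce[i]+[222,135],np.hypot(*p).round(4),np.degrees(np.arctan2(p[1],p[0])).round(1))
m=(f[...,1]-np.maximum(f[...,2],f[...,0])>20)
k,l,st,ce=cv2.connectedComponentsWithStats(m.astype(np.uint8))
for i in range(1,k):
    if st[i,4]>=2:
        p=ray(w,ce[i][0]+222,ce[i][1]+135,.11)[:2]-c;print('g',st[i,4],ce[i]+[222,135],np.hypot(*p).round(4),np.degrees(np.arctan2(p[1],p[0])).round(1))
E
python3 turn.py | sed -n '/--/,$p'
```

```text
--
[array([ 0.53369518, -0.2918432 ]), array([ 0.45381029, -0.25475436])] 0.08807484307927056 -24.904432739406936
r 9 [284.88888889 151.33333333] 0.0412 -27.1
r 24 [236.5  161.25] 0.0536 48.1
r 8 [266.  220.5] 0.0473 155.7
g 7 [241.         175.71428571] 0.0422 65.0
g 12 [308.5 193.5] 0.0426 -116.2
```

```bash
python3 - <<'E'
from h import *
c=[.4978,-.2731]
move_to([*c,.22],down(-.286))
move_l([*c,.157],.1)
s=state();print('pre',s['ft_force'].round(2),s['ee_pos'].round(4))
close()
s=state();print('grip',s['finger_gap'],s['finger_force'],s['ft_force'].round(2),s['moment'].round(2))
q0=np.array(s['joint_pos'])
for i in range(1,8):
    q=q0.copy();q[5]-=1.296*i/7;movej(q)
    s=state();print(i,s['ft_force'].round(2),s['moment'].round(2),s['ee_pos'].round(4),s['time'])
hold(.2)
w=snap('wrist','w1.png')
E
```

```text
pre [ 0.77 -0.32 -0.22] [ 0.4981 -0.2733  0.158 ]
grip 0.010407325082407501 29.99970406293869 [0.22 0.61 0.76] [ 0.    0.03 -0.01]
1 [ 0.3  -0.35 -0.38] [0.07 0.01 0.03] [ 0.4978 -0.2731  0.157 ] 4.3583
2 [ 0.06  0.71 -0.32] [ 0.07 -0.03  0.03] [ 0.4978 -0.2731  0.157 ] 4.6583
3 [-1.21  0.1   0.25] [-0.05 -0.02  0.02] [ 0.4978 -0.2731  0.157 ] 4.9583
4 [-0.27 -0.17 -0.76] [-0.03 -0.01  0.04] [ 0.4978 -0.2732  0.157 ] 5.2583
5 [-0.37  0.38  0.3 ] [0.01 0.03 0.05] [ 0.4978 -0.2731  0.157 ] 5.5583
6 [-0.71 -0.42  0.36] [-0.07  0.02  0.05] [ 0.4978 -0.2732  0.1569] 5.8583
7 [-0.23 -0.53 -0.04] [-0.05 -0.01  0.02] [ 0.4978 -0.2732  0.157 ] 6.1583
```

```bash
python3 - <<'E'
from h import *
import pickle
a,b=pickle.load(open('im0.pkl','rb'))
for im in(a,b):
    C=cloud(im).reshape(-1,3)
    for x0,x1 in((.3,.4),(.4,.45),(.45,.5),(.5,.53),(.53,.56),(.56,.6)):
        P=C[(C[:,0]>x0)&(C[:,0]<x1)&(C[:,2]>.1)&(C[:,2]<.4)&(C[:,1]>-.18)&(C[:,1]<.6)]
        print(x0,len(P),'y>.2:',np.sort(P[P[:,1]>.2][:,1])[:4].round(3),'y<.2:',np.sort(P[P[:,1]<.2][:,1])[[0,-1]].round(3) if (P[:,1]<.2).any() else '', )
c=[.4978,-.2732]
for z in(.160,.165,.175,.195):
    move_l([*c,z],.04);s=state();print(z,s['ft_force'].round(2),s['finger_gap'])
    if np.linalg.norm(s['ft_force'])>12: break
else:
    move_l([*c,.27],.15)
w=snap('wrist','w2.png')
print(state()['time'],state()['ft_force'])
E
```

```text
0.3 0 y>.2: [] y<.2: 
0.4 43 y>.2: [0.378 0.38  0.38  0.387] y<.2: 
0.45 743 y>.2: [0.37  0.37  0.371 0.372] y<.2: 
0.5 1305 y>.2: [0.382 0.385 0.398 0.399] y<.2: [0.104 0.197]
0.53 1191 y>.2: [0.201 0.381 0.384 0.385] y<.2: [-0.17   0.198]
0.56 1479 y>.2: [0.385 0.39  0.391 0.392] y<.2: [-0.18   0.177]
0.3 0 y>.2: [] y<.2: 
0.4 7 y>.2: [0.414 0.42  0.423 0.431] y<.2: 
0.45 508 y>.2: [0.367 0.368 0.369 0.369] y<.2: 
0.5 904 y>.2: [0.381 0.381 0.381 0.381] y<.2: [0.12  0.192]
0.53 1151 y>.2: [0.378 0.378 0.38  0.38 ] y<.2: [-0.126  0.194]
0.56 1791 y>.2: [0.38  0.381 0.381 0.382] y<.2: [-0.18   0.173]
0.16 [-0.07 -0.02 -2.46] 0.010603188353946033
0.165 [ 0.22 -0.26 -2.47] 0.010735671804779795
0.175 [-0.24 -0.44 -2.66] 0.010235782854167836
0.195 [-0.13 -0.07 -1.87] 0.010402355993935401
8.6833 [-0.04326247  1.0226236  -2.51968034]
```

View pics/w2.png

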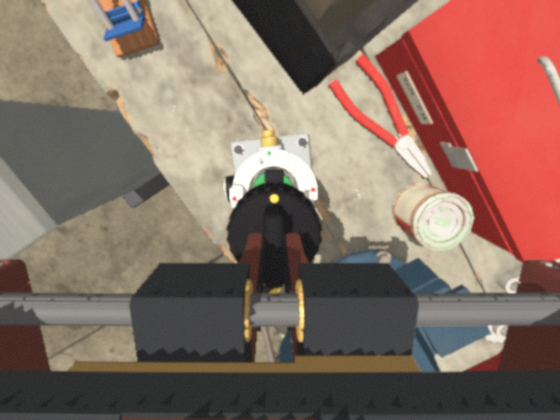

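The cap came off clean and is held by its rib at about (275,230). I'll carry it in front of the buffer to the dish.

```bash
python3 - <<'E'
from h import *
import pickle
move_to([.40,0,.27],down(1.25))
move_to([.462,.264,.22],down(np.pi/2))
move_l([.462,.264,.09],.15)
for z in (.06,.052,.0505):
    move_l([.462,.264,z],.05);s=state();print(z,s['ft_force'].round(2),s['time'])
gripper_open();print(state()['finger_gap'],state()['time'])
move_l([.462,.264,.13],.15)
move_to([.43,.1,.25],down(1.2))
t=snap('top');C=cloud(t)
m=(np.hypot(C[...,0]-.465,C[...,1]-.264)<.06);P=C[m]
for z0,z1 in((.03,.046),(.055,.075)):
    Q=P[(P[:,2]>z0)&(P[:,2]<z1)];print(z0,len(Q),Q.mean(0).round(4) if len(Q) else '')
move_to([.4978,-.2732,.30],down(-.185))
w=snap('wrist','w3.png');pickle.dump(w,open('w3.pkl','wb'));print(state()['time'])
W=cloud(w)
for z0,z1 in((.105,.1125),(.113,.12),(.13,.145)):
    m=(W[...,2]>z0)&(W[...,2]<z1)&(np.hypot(W[...,0]-.498,W[...,1]+.273)<(.05 if z0<.11 else .028));P=W[m]
    if len(P)>5: print(z0,len(P),P.mean(0).round(4),cv2.minEnclosingCircle(P[:,:2].astype(np.float32)),cv2.minAreaRect(P[:,:2].astype(np.float32)*1000))
E
```

```text
0.06 [ 0.63 -0.12 -2.52] 12.6333
0.052 [ 1.28  0.19 -2.16] 12.9417
0.0505 [ 0.52  0.49 -2.41] 13.1917
0.08778520769150525 14.4333
0.03 221 [0.4608 0.261  0.0387]
0.055 54 [0.461  0.2626 0.0642]
17.475
0.105 2135 [ 0.4955 -0.2731  0.1092] ((0.49793800711631775, -0.27338603138923645), 0.04658247530460358) ((502.1669616699219, -273.67071533203125), (90.68281555175781, 84.0746078491211), 81.58279418945312)
0.113 310 [ 0.4979 -0.2734  0.1136] ((0.4970393776893616, -0.2729164659976959), 0.022292332723736763) ((496.87384033203125, -272.8876953125), (43.01373291015625, 42.89348220825195), 40.85768508911133)
0.13 179 [ 0.4973 -0.2729  0.1376] ((0.49662646651268005, -0.2723037898540497), 0.014123001135885715) ((496.71270751953125, -272.7861633300781), (27.791017532348633, 7.866912841796875), 7.6751837730407715)
```

View pics/w3.png

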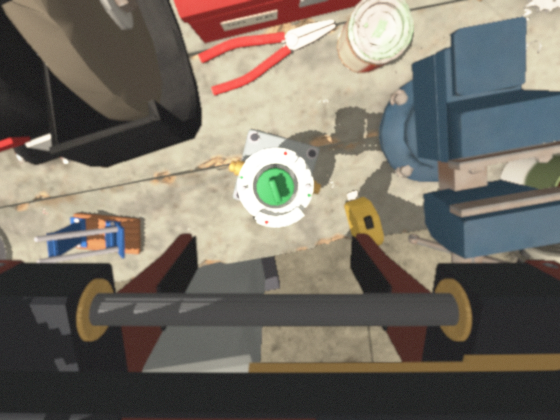

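The cap lies in the dish with its top at z 0.039 and rib top at 0.064, about 6 mm off centre. The green tab is at (275,185), world (0.497,-0.273), yaw about 7.7°. Next I'll pull it straight up and stand it at about (0.46,-0.13).

```bash
python3 - <<'E'
from h import *
import pickle
c=[.4969,-.2729];y=np.radians(7.7)
move_to([*c,.19],down(y))
move_l([*c,.130],.1);print('at',state()['ft_force'].round(2))
close();s=state();print('grip',s['finger_gap'],s['finger_force'],s['ft_force'].round(2))
move_l([*c,.14],.05);print(state()['ft_force'].round(2))
move_l([*c,.275],.15);s=state();print('up',s['ft_force'].round(2),s['finger_gap'],s['time'])
p=[.46,-.13]
move_l([*p,.275],.2);move_l([*p,.14],.15)
for z in(.121,.118,.1165,.1155):
    move_l([*p,z],.03);s=state();print(z,s['ft_force'].round(2))
    if s['ft_force'][2]>1: break
gripper_open();hold(.2)
move_l([*p,.22],.15);print(state()['time'])
move_to([.42,-.06,.30],down(.0))
w=snap('wrist','w4.png');pickle.dump(w,open('w4.pkl','wb'));print(state()['time'])
W=cloud(w)
m=(W[...,2]>.092)&(W[...,2]<.107)&(np.hypot(W[...,0]-p[0],W[...,1]-p[1])<.04);P=W[m];print('top end',len(P),P.mean(0).round(4),cv2.minEnclosingCircle(P[:,:2].astype(np.float32)))
m=(W[...,2]>.118)&(W[...,2]<.13)&(np.hypot(W[...,0]-p[0],W[...,1]-p[1])<.04);P=W[m];print('tab',len(P),P.mean(0).round(4))
E
```

```text
at [-0.18 -0.18  0.55]
grip 0.0008098057992778646 0.0 [-0.64  0.29  0.13]
[ 0.23 -0.48  0.19]
up [-0.32  0.59 -0.39] 0.00018531965336848148 21.4833
0.121 [ 0.12 -0.36 -0.4 ]
0.118 [1.09 0.82 0.49]
0.1165 [0.25 0.47 0.08]
0.1155 [-1.08  0.71 -0.19]
27.3833
27.9583
top end 0 [nan nan nan] ((0.0, 0.0), 0.0)
tab 0 [nan nan nan]<stdin>:19: RuntimeWarning: Mean of empty slice.
  ret = um.true_divide(
<stdin>:20: RuntimeWarning: Mean of empty slice.
```

View pics/w4.png

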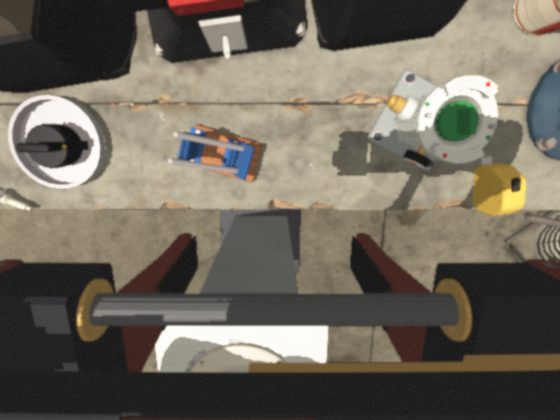

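The grip closed on air: the element is still in the pot at about (458,120), and the cap is safe in the dish at (55,148). I'll look closer at the pot.

```bash
python3 - <<'E'
from h import *
import pickle
w3=pickle.load(open('w3.pkl','rb'));w4=pickle.load(open('w4.pkl','rb'))
cv2.imwrite('pics/c4.png',np.hstack([cv2.resize(w['frame'][y:y+90,x:x+110],(396,324),interpolation=cv2.INTER_CUBIC) for w,x,y in((w3,222,140),(w4,402,75))]))
for w in(w3,w4):
    W=cloud(w);m=(W[...,2]>.05)&(W[...,2]<.16)&(np.hypot(W[...,0]-.498,W[...,1]+.273)<.027);P=W[m]
    h,e=np.histogram(P[:,2],bins=np.arange(.05,.165,.005));print(dict(zip(e.round(3).tolist(),h.tolist())))
    Q=P[P[:,2]>.118];print(Q.mean(0).round(4),Q.min(0).round(3),Q.max(0).round(3))
E
```

```text
{0.05: 9, 0.055: 17, 0.06: 10, 0.065: 13, 0.07: 10, 0.075: 11, 0.08: 13, 0.085: 11, 0.09: 6, 0.095: 7, 0.1: 14, 0.105: 19, 0.11: 880, 0.115: 12, 0.12: 6, 0.125: 10, 0.13: 12, 0.135: 166, 0.14: 1, 0.145: 0, 0.15: 0, 0.155: 0}
[ 0.4978 -0.273   0.1362] [ 0.483 -0.278  0.118] [ 0.511 -0.268  0.14 ]
{0.05: 0, 0.055: 1, 0.06: 0, 0.065: 0, 0.07: 0, 0.075: 0, 0.08: 1, 0.085: 6, 0.09: 35, 0.095: 41, 0.1: 88, 0.105: 81, 0.11: 794, 0.115: 64, 0.12: 72, 0.125: 65, 0.13: 70, 0.135: 199, 0.14: 1, 0.145: 0, 0.15: 0, 0.155: 0}
[ 0.4965 -0.2703  0.1316] [ 0.483 -0.279  0.118] [ 0.51  -0.267  0.14 ]
```

View pics/c4.png

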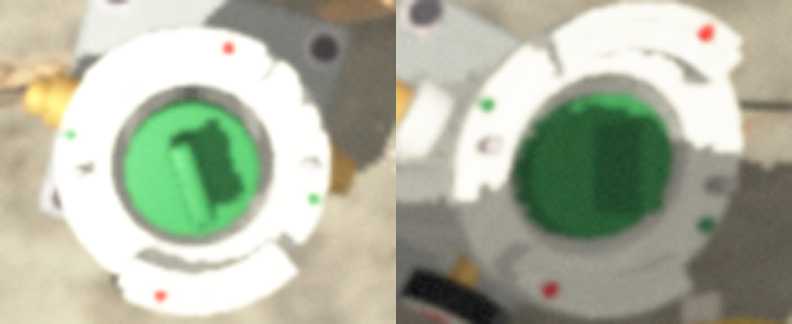

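The tab stands where I measured it, from z 0.114 to 0.139. The pads simply didn't overlap it enough, because the grasp point was above its top. I'll go deeper, and turn slightly away from the pegs.

```bash
python3 - <<'E'
from h import *
c=[.4972,-.2728];y=np.radians(11)
move_to([*c,.18],down(y))
for z in(.135,.129,.1235):
    move_l([*c,z],.1);s=state();print(z,s['ft_force'].round(2),s['ee_pos'].round(4))
    if s['ft_force'][2]>6: break
close();s=state();print('grip',s['finger_gap'],s['finger_force'],s['ft_force'].round(2),s['time'])
E
```

```text
0.135 [0.07 0.16 0.07] [ 0.4973 -0.2725  0.1354]
0.129 [-0.5   0.69 -0.18] [ 0.4972 -0.2728  0.129 ]
0.1235 [-0.54  0.05  0.66] [ 0.497  -0.2727  0.123 ]
grip 0.006703117268252288 29.972739815711975 [-0.28  0.68 -0.4 ] 31.2833
```

```bash
python3 - <<'E'
from h import *
import pickle
c=[.4972,-.2728]
move_l([*c,.133],.05);s=state();print(s['ft_force'].round(2),s['finger_gap'])
move_l([*c,.268],.2);s=state();print('up',s['ft_force'].round(2),s['finger_gap'],s['time'])
p=[.46,-.13]
move_l([*p,.255],.3);move_l([*p,.13],.2)
for z in(.114,.1115,.110,.109):
    move_l([*p,z],.03);s=state();print(z,s['ft_force'].round(2))
    if s['ft_force'][2]>0: break
gripper_open();hold(.2)
move_l([*p,.22],.15);print(state()['time'])
move_to([.40,-.06,.28],down(.0))
w=snap('wrist','w5.png');pickle.dump(w,open('w5.pkl','wb'));print(state()['time'])
W=cloud(w);R=np.hypot(W[...,0]-p[0],W[...,1]-p[1])
for z0,z1 in((.092,.107),(.119,.13)):
    P=W[(W[...,2]>z0)&(W[...,2]<z1)&(R<.045)];print(len(P),P.mean(0).round(4),cv2.minEnclosingCircle(P[:,:2].astype(np.float32)))
E
```

```text
[ 0.13  0.12 -2.5 ] 0.0069680840091007916
up [ 0.33  0.31 -3.55] 0.00697021620204842 32.45
0.114 [ 0.01 -0.51 -1.8 ]
0.1115 [ 0.15 -0.09 -2.57]
0.11 [ 0.69 -0.02 -2.75]
0.109 [0.02 0.46 0.29]
37.6833
38.25
1032 [ 0.4603 -0.128   0.0986] ((0.4597480893135071, -0.12974123656749725), 0.023215297609567642)
213 [ 0.4598 -0.1292  0.1236] ((0.459804505109787, -0.13016188144683838), 0.014198089018464088)
```

View pics/w5.png

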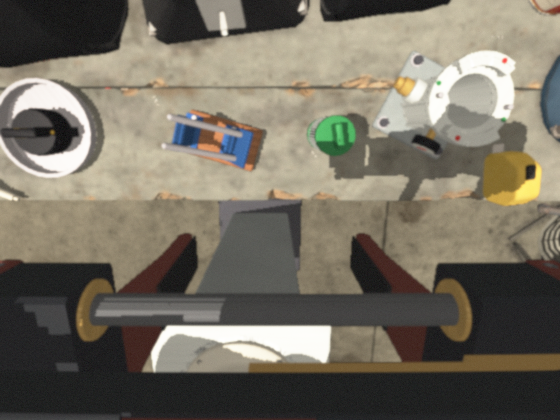

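The element stands upright at (335,135), world (0.460,-0.130), with its top at z 0.099. The cradle is at (212,140) and its blue stop on the right near (243,150). Now for the cradle geometry.

```bash
python3 - <<'E'
from h import *
import pickle
P=[];
for n in('w4','w5'):
    w=pickle.load(open(n+'.pkl','rb'));W=cloud(w);f=w['frame'].astype(int)
    m=(np.hypot(W[...,0]-.46,W[...,1]-.01)<.085)&(W[...,2]>.004)&(W[...,2]<.16)
    P.append(np.hstack([W[m],f[m]]))
P=np.vstack(P);b,g,r=P[:,3:].T
blue=(b-r>40);wood=(r-b>35)&(P[:,2]<.016);rod=(abs(b-r)<35)&(P[:,2]>.03)&(P[:,2]<.15)
rect=cv2.minAreaRect((P[P[:,2]>.006][:,:2]*1000).astype(np.float32));print('all',rect)
print('wood',wood.sum(),cv2.minAreaRect((P[wood][:,:2]*1000).astype(np.float32)),P[wood][:,2].mean())
R=P[rod][:,:3]
# rods: separate into two by lateral coordinate, fit direction
xy=R[:,:2];cen=xy.mean(0)
y0=np.radians(72)
for _ in range(3):
    u=np.array([np.cos(y0),np.sin(y0)]);n=np.array([-u[1],u[0]]);lat=(xy-cen)@n;s=(xy-cen)@u
    lab=lat>np.median(lat);lines=[]
    for k in(0,1):
        A=np.c_[s[lab==k],np.ones((lab==k).sum())];lines.append(np.linalg.lstsq(A,lat[lab==k],rcond=None)[0])
    y0+=np.mean([l[0] for l in lines])
print('rod n',len(R),'yaw',np.degrees(y0),lines)
o=np.array([rect[0][0],rect[0][1]])/1000
u=np.array([np.cos(y0),np.sin(y0)]);n=np.array([-u[1],u[0]])
S=(P[:,:2]-o)@u;L=(P[:,:2]-o)@n
print('rod lat',[np.median(L[rod][lab==k]).round(4) for k in(0,1)],'S',S[rod].min(),S[rod].max())
A=np.c_[S[rod],np.ones(rod.sum())];print('rod z=a s+b',np.linalg.lstsq(A,P[rod][:,2],rcond=None)[0])
for s0 in np.arange(-.055,.06,.005):
    q=blue&(abs(S-s0)<.0025)&(abs(L)<.03)
    if q.sum()>3: print('blue s',s0.round(3),q.sum(),'z',np.percentile(P[q][:,2],[10,50,90]).round(3),'lat',L[q].min().round(3),L[q].max().round(3))
E
```

```text
all ((450.132080078125, 16.873676300048828), (109.11180877685547, 61.836151123046875), 73.810546875)
wood 2388 ((449.5511169433594, 15.16916275024414), (105.49532318115234, 62.26491928100586), 73.91910552978516) 0.008397455183836881
rod n 1726 yaw 72.77989850061299 [array([ 0.01648501, -0.01624913]), array([-0.01645051,  0.01624923])]
rod lat [np.float64(-0.0171), np.float64(0.0165)] S -0.04434285817633136 0.054364726307623526
rod z=a s+b [0.71455612 0.05015846]
blue s -0.045 45 z [0.036 0.037 0.039] lat -0.024 0.023
blue s -0.04 253 z [0.036 0.038 0.039] lat -0.025 0.023
blue s -0.035 223 z [0.03  0.033 0.035] lat -0.025 0.023
blue s -0.03 205 z [0.024 0.027 0.029] lat -0.025 0.023
blue s -0.025 134 z [0.019 0.021 0.023] lat -0.025 0.022
blue s -0.02 144 z [0.011 0.023 0.026] lat -0.024 0.014
blue s -0.015 134 z [0.026 0.028 0.029] lat -0.012 0.012
blue s -0.01 85 z [0.013 0.028 0.031] lat -0.024 0.014
blue s -0.005 112 z [0.011 0.012 0.013] lat -0.023 0.016
blue s 0.03 35 z [0.011 0.012 0.014] lat -0.021 0.022
blue s 0.035 304 z [0.011 0.013 0.07 ] lat -0.023 0.023
blue s 0.04 405 z [0.021 0.063 0.075] lat -0.022 0.022
blue s 0.045 125 z [0.074 0.076 0.078] lat -0.023 0.013
blue s 0.05 36 z [0.011 0.012 0.013] lat -0.024 -0.016
blue s 0.055 13 z [0.01  0.012 0.012] lat -0.023 -0.016
```

```bash
cat > g.py <<'E'
from h import *
from scipy.spatial.transform import Rotation as Ro
seat=np.array([.4496,.0152,.072]);YC=np.radians(73.5);el=np.array([.4598,-.130,.05]);a40=np.radians(40)
def rot(az,dip,sg):
    "tool z points to azimuth az, dipping by dip"
    z=np.array([np.cos(az)*np.cos(dip),np.sin(az)*np.cos(dip),-np.sin(dip)]);y=sg*np.array([-np.sin(az),np.cos(az),0])
    q=Ro.from_matrix(np.c_[np.cross(y,z),y,z]).as_quat();return z,q[[3,0,1,2]]
# final dip d (90=vertical, >90 leans from downhill... ), standing dip = d-50deg
def final(d,sg,lift=0,up=0):
    z,q=rot(YC,d,sg);e=np.array([np.cos(YC)*np.cos(a40),np.sin(YC)*np.cos(a40),np.sin(a40)])
    return seat+e*(A+up)+z*.008+[0,0,lift],q
def stand(d,az,sg,back=0,lift=0):
    z,q=rot(az,d-np.radians(50),sg);return el+[0,0,A]+z*(.008-back)+[0,0,lift],q
A=.004
E
python3 - <<'E'
from g import *
import pickle
a,b=pickle.load(open('im0.pkl','rb'))
C=cloud(b).reshape(-1,3);P=C[(C[:,1]>-.08)&(C[:,1]<.1)&(C[:,2]>.12)&(C[:,2]<.3)];
for y in np.arange(-.08,.1,.03):
    q=P[(P[:,1]>=y)&(P[:,1]<y+.03)];print(y.round(2),np.sort(q[:,0])[:3].round(3),end=' ')
print()
for d in(90,100,110):
  for sg in(1,-1):
    D=np.radians(d);f=[inverse_kinematics(*final(D,sg,l)) for l in(0,.12)]
    ok=[]
    for az in range(-60,100,20):
        s=[inverse_kinematics(*stand(D,np.radians(az),sg,*bl)) for bl in((0,0),(.09,0),(0,.12))]
        if all(x is not None for x in s): ok.append((az,np.round(s[0],2).tolist()))
    print(d,sg,[None if x is None else np.round(x,2).tolist() for x in f]);[print('   ',o) for o in ok]
E
```

```text
-0.08 [0.608 0.608 0.608] -0.05 [0.597 0.597 0.598] -0.02 [0.188 0.188 0.189] 0.01 [-0.023 -0.023 -0.023] 0.04 [-0.025 -0.025 -0.025] 0.07 [0.031 0.035 0.039] 
90 1 [None, None]
    (-60, [0.22, -0.55, 2.29, -0.89, 1.22, -0.06])
    (80, [-0.83, 0.16, 1.68, 0.69, 1.85, 2.49])
90 -1 [[-0.04, -0.3, 1.85, 0.0, 1.6, 0.25], [-0.04, -0.32, 1.65, 0.0, 1.81, 0.25]]
    (40, [-0.97, -0.35, 2.15, 0.87, 1.49, -0.24])
    (60, [-0.92, -0.06, 1.91, 0.79, 1.68, -0.47])
    (80, [-0.83, 0.16, 1.68, 0.69, 1.85, -0.65])
100 1 [None, None]
    (-60, [0.1, -0.56, 2.22, -0.67, 1.23, -0.28])
100 -1 [[0.09, -0.23, 1.8, -0.16, 1.64, 0.37], [0.09, -0.25, 1.6, -0.17, 1.85, 0.34]]
    (20, [-0.81, -0.68, 2.29, 0.66, 1.28, 0.3])
    (40, [-0.86, -0.4, 2.11, 0.7, 1.45, -0.08])
    (60, [-0.83, -0.15, 1.91, 0.66, 1.62, -0.36])
    (80, [-0.76, 0.05, 1.71, 0.58, 1.77, -0.59])
110 1 [None, None]
    (-60, [-0.03, -0.52, 2.13, -0.46, 1.27, -0.47])
    (-40, [-0.15, -0.69, 2.24, -0.29, 1.15, -0.97])
110 -1 [[0.2, -0.14, 1.75, -0.31, 1.7, 0.48], [0.2, -0.17, 1.57, -0.32, 1.9, 0.41]]
    (-40, [-0.15, -0.69, 2.24, -0.29, 1.15, 2.17])
    (20, [-0.67, -0.6, 2.18, 0.46, 1.3, 0.48])
    (40, [-0.73, -0.4, 2.05, 0.52, 1.43, 0.09])
    (60, [-0.73, -0.21, 1.9, 0.51, 1.57, -0.23])
    (80, [-0.68, -0.04, 1.74, 0.46, 1.7, -0.51])
```

```bash
sed -i 's/^A=.*/A=-.012/' g.py; python3 - <<'E'
from g import *
for d in(100,103,106,110):
    D=np.radians(d);ok=[]
    for az in range(-70,21,5):
        s=[inverse_kinematics(*stand(D,np.radians(az),-1,*bl)) for bl in((0,0),(.09,0),(.1,.05),(0,.1))]
        if all(x is not None for x in s): ok.append((az,np.round(s[0],2).tolist()))
    print(d,inverse_kinematics(*final(D,-1,0)).round(2));[print('   ',o) for o in ok]
E
```

```text
100 [ 0.07 -0.24  1.83 -0.16  1.62  0.35]
    (20, [-0.81, -0.66, 2.31, 0.67, 1.25, 0.27])
103 [ 0.1  -0.22  1.81 -0.21  1.63  0.39]
    (-50, [-0.0, -0.66, 2.29, -0.54, 1.12, 2.58])
    (20, [-0.77, -0.64, 2.28, 0.61, 1.25, 0.33])
106 [ 0.14 -0.19  1.8  -0.25  1.65  0.42]
    (-50, [-0.04, -0.64, 2.26, -0.47, 1.14, 2.52])
    (-45, [-0.07, -0.69, 2.29, -0.42, 1.11, 2.39])
    (15, [-0.7, -0.68, 2.28, 0.51, 1.22, 0.51])
    (20, [-0.73, -0.62, 2.25, 0.54, 1.25, 0.39])
110 [ 0.18 -0.15  1.78 -0.31  1.67  0.46]
    (-55, [-0.05, -0.55, 2.18, -0.44, 1.21, 2.57])
    (-50, [-0.08, -0.6, 2.21, -0.4, 1.17, 2.45])
    (-45, [-0.12, -0.64, 2.24, -0.35, 1.15, 2.32])
    (-40, [-0.15, -0.68, 2.26, -0.29, 1.12, 2.18])
    (10, [-0.62, -0.67, 2.25, 0.39, 1.2, 0.7])
    (15, [-0.65, -0.63, 2.23, 0.43, 1.23, 0.58])
    (20, [-0.67, -0.58, 2.2, 0.46, 1.27, 0.46])
```

```bash
sed -i 's/^A=.*/A=.014/; s/z\*\.008/z*.011/; s/(\.008-back)/(.011-back)/' g.py; python3 - <<'E'
from g import *
import pickle
for d in(94,97,100,103):
    D=np.radians(d);ok=[]
    for az in range(-60,31,5):
        s=[inverse_kinematics(*stand(D,np.radians(az),-1,*bl)) for bl in((0,0),(.09,0),(.1,.05),(0,.1))]
        if all(x is not None for x in s): ok.append((az,np.round(s[0],2).tolist()))
    print(d,inverse_kinematics(*final(D,-1,0)).round(2));[print('   ',o) for o in ok]
a,b=pickle.load(open('im0.pkl','rb'))
for im in(a,b):
    C=cloud(im).reshape(-1,3);P=C[(C[:,0]>.48)&(C[:,0]<.57)&(C[:,1]>.05)&(C[:,1]<.14)&(C[:,2]>.05)&(C[:,2]<.33)]
    i=np.argsort(P[:,1])[:8];print(P[i].round(3).tolist())
E
```

```text
94 [ 0.03 -0.27  1.82 -0.07  1.62  0.32]
    (25, [-0.9, -0.62, 2.29, 0.8, 1.34, 0.09])
    (30, [-0.92, -0.54, 2.24, 0.81, 1.39, -0.0])
97 [ 0.07 -0.25  1.8  -0.11  1.63  0.35]
    (20, [-0.84, -0.7, 2.31, 0.72, 1.28, 0.25])
    (25, [-0.86, -0.62, 2.27, 0.74, 1.33, 0.15])
    (30, [-0.88, -0.54, 2.22, 0.75, 1.38, 0.05])
100 [ 0.11 -0.22  1.79 -0.16  1.65  0.39]
    (-50, [0.03, -0.7, 2.29, -0.59, 1.15, 2.61])
    (20, [-0.8, -0.68, 2.28, 0.66, 1.28, 0.31])
    (25, [-0.83, -0.61, 2.24, 0.68, 1.33, 0.2])
    (30, [-0.84, -0.54, 2.19, 0.7, 1.37, 0.11])
103 [ 0.14 -0.2   1.77 -0.21  1.66  0.42]
    (-50, [-0.0, -0.68, 2.26, -0.52, 1.16, 2.55])
    (20, [-0.76, -0.66, 2.25, 0.6, 1.29, 0.37])
    (25, [-0.79, -0.6, 2.21, 0.62, 1.33, 0.26])
    (30, [-0.8, -0.53, 2.17, 0.64, 1.37, 0.16])
[[0.481, 0.051, 0.075], [0.534, 0.098, 0.169], [0.532, 0.1, 0.18], [0.537, 0.1, 0.191], [0.531, 0.102, 0.163], [0.531, 0.102, 0.159], [0.53, 0.102, 0.186], [0.544, 0.102, 0.22]]
[[0.483, 0.057, 0.088], [0.483, 0.061, 0.09], [0.534, 0.099, 0.19], [0.532, 0.099, 0.187], [0.532, 0.099, 0.169], [0.539, 0.101, 0.2], [0.536, 0.102, 0.201], [0.534, 0.102, 0.196]]
```

```bash
python3 - <<'E'
from g import *
D=np.radians(97);az=np.radians(20)
move_to(*stand(D,az,-1,.10,.08))
p,q=stand(D,az,-1,.10,0);move_l(p,.2)
p,q=stand(D,az,-1);move_l(p,.12);s=state();print('at',s['ft_force'].round(2),s['time'])
close();s=state();print('grip',s['finger_gap'],s['finger_force'],s['ft_force'].round(2))
p,q=stand(D,az,-1,0,.13);move_l(p,.15);s=state();print('up',s['ft_force'].round(2),s['finger_gap'],s['time'])
print(inverse_kinematics(*final(D,-1,.10,.003)))
snap('wrist','w6.png');snap('scene','s6.png')
a=cv2.imread('pics/w6.png');b=cv2.imread('pics/s6.png')
cv2.imwrite('pics/c6.png',np.hstack([cv2.resize(a,(400,300)),cv2.resize(b[160:280,240:400],(400,300),interpolation=cv2.INTER_CUBIC)]))
E
```

```text
at [-0.14 -0.7   0.47] 40.75
grip 0.04513526365032089 29.999532401561737 [-0.61 -0.11  0.28]
up [ 0.23  0.37 -2.68] 0.04490582613924307 42.5
[ 0.07451807 -0.26420771  1.63555683 -0.11762175  1.81214265  0.33674939]
```

View pics/c6.png

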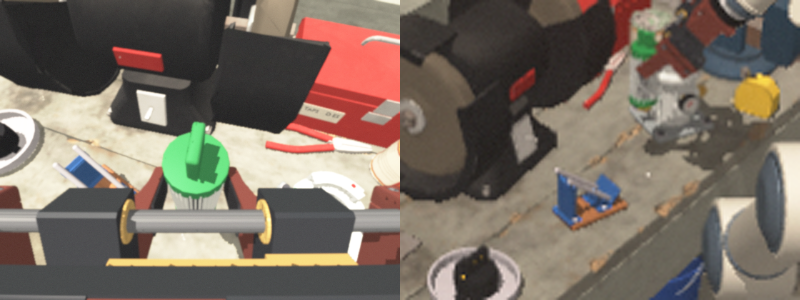

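The element is held upright round its body at about (195,180), and the cap is lying in the dish. Now I'll lay the element in the cradle.

```bash
python3 - <<'E'
from g import *
D=np.radians(97)
move_to(*final(D,-1,.10,.003));s=state();print(s['ft_force'].round(2),s['time'])
for l in(.02,.008,.005,.003,.0015,.0):
    p,q=final(D,-1,l,.003);move_l(p,.12 if l==.02 else .03);s=state();print(l,s['ft_force'].round(2),s['moment'].round(2))
    if s['ft_force'][2]>1.5: break
print(s['time'])
W=cloud(snap('wrist','w7.png'))
a=cv2.imread('pics/w7.png');snap('scene','s7.png');b=cv2.imread('pics/s7.png')
cv2.imwrite('pics/c7.png',np.hstack([cv2.resize(a,(400,300)),cv2.resize(b[170:290,250:410],(400,300),interpolation=cv2.INTER_CUBIC)]))
E
```

```text
[-1.3  -0.48 -2.31] 43.6417
0.02 [-0.2   0.47 -2.51] [ 0.1  -0.13  0.03]
0.008 [-0.24 -0.32 -3.06] [ 0.13 -0.12  0.01]
0.005 [ 0.38 -0.28 -1.99] [ 0.1  -0.08  0.02]
0.003 [-0.09  0.26 -2.99] [ 0.11 -0.   -0.02]
0.0015 [ 0.11 -0.7  -3.47] [ 0.15 -0.09  0.07]
0.0 [-0.58 -0.26 -3.1 ] [-0.04 -0.07  0.02]
46.0083
```

View pics/c7.png

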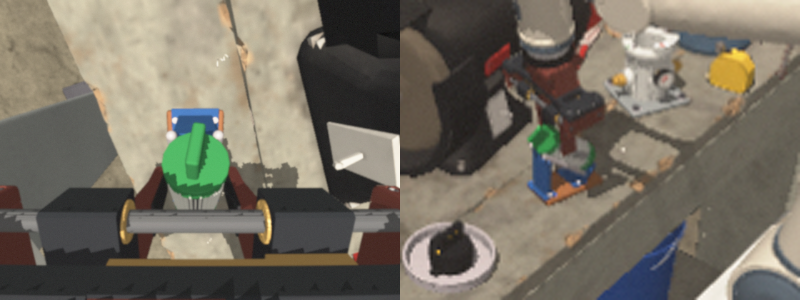

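The element is centred over the rods, whose ends show at (170,135) and (220,135), but there's no contact yet. I'll keep lowering in 1 mm steps.

```bash
python3 - <<'E'
from g import *
D=np.radians(97)
for l in np.arange(-.001,-.009,-.001):
    p,q=final(D,-1,l,.003);move_l(p,.03);s=state();print(l.round(4),s['ft_force'].round(2))
    if s['ft_force'][2]>.5: break
gripper_open();hold(.2)
p,q=final(D,-1,.16,.003);p=p-[.02,0,0]
move_l(final(D,-1,.02)[0],.08);move_l(p,.2)
t=snap('top');w=snap('wrist','w8.png');print(state()['time'],state()['ft_force'].round(2))
e=np.array([np.cos(YC)*np.cos(a40),np.sin(YC)*np.cos(a40),np.sin(a40)]);print('expected tab pt',seat+.064*e)
for im in(w,t):
    f=im['frame'].astype(int);C=cloud(im);m=(f[...,1]-np.maximum(f[...,2],f[...,0])>25)&(np.linalg.norm(C-seat,axis=-1)<.12)
    P=C[m]-seat;s=P@e;print('green',m.sum(),'axial max/med',s.max().round(4),np.percentile(s,98).round(4),'mean off-axis of tab',(P[s>.055]-np.outer(s[s>.055],e)).mean(0).round(4))
C=cloud(t);m=(np.hypot(C[...,0]-.465,C[...,1]-.264)<.06)&(C[...,2]>.055)&(C[...,2]<.075);print('cap rib',C[m].mean(0))
E
```

```text
-0.001 [-4.54 -0.83  4.14]
48.725 [-0.26 -0.07 -0.5 ]
expected tab pt [0.46352438 0.06220791 0.11313841]
green 1946 axial max/med 0.0757 0.0748 mean off-axis of tab [-0.0018 -0.0026  0.0036]
green 6 axial max/med -0.0367 -0.0368 mean off-axis of tab [nan nan nan]
cap rib [0.46100236 0.26227697 0.06358763]<stdin>:13: RuntimeWarning: Mean of empty slice.
  ret = um.true_divide(
```

View pics/w8.png

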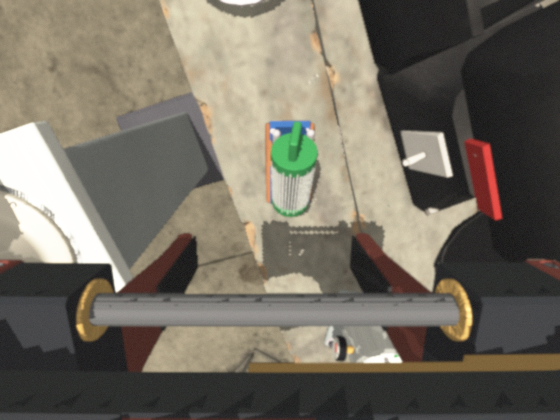

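The element lies between the rods, tab uphill at (295,135) and foot at the stop. Its tab tip measures 75 mm along the axis, as expected.

```bash
python3 -c "
from bench import *
print(job_done())"
```

```text
the job is handed in; nothing more can be done
None
```

The job is handed in (no verdict came back): the cap lies rib up in the dish about 6 mm off centre, and the element, stood on the bench first, lies in the cradle tab uphill, foot at the stop; my first pull on the tab closed on air and was redone.

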